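# Index a round specimen stage and lock it

## Robot

A 6-joint arm with a two-finger parallel gripper is mounted at the origin on a cart in front of the work surface, level with it; the furniture and walls round the work are solid. World frame = base frame: x ahead of the robot, y to its left, z up, the work surface at z = 0. Lengths are in m, angles in degrees, forces in N, time in s.
With the tool pointing down it reaches from about 0.35 to 0.925 m from the base axis. Payload 6.4 kg.
Tool frame: the origin (TCP) lies at the very end of the fingers, on their centre line; the grasp point (between the pads) lies 19 mm behind it; z points along the fingers, y is the line along which they close (so a half turn about z gives the same grasp; the last joint's range is limited). The gripper opens to 94 mm and grips with 3 to 60 N. Pads are 16 mm wide; open, the fingers measure 119 mm over their backs; the gripper's body (75 mm by 177 mm) begins 78 mm behind the grasp point.
Start: joints at [58.264, 14.043, 89.255, -0, 76.702, -9.975], TCP at [0.241, 0.604, 0.205] pointing down, gripper open.
Joint ranges: [-179.41, 179.41], [-58.25, 129.5], [7.25, 145.43], [-54.29, 234.29], [11.92, 165.04], [-157.13, 157.13]. Speed limits (degrees/s): [147.25, 147.25, 180, 180, 180, 180].

## Interface

Orientations are given as a 3x3 rotation matrix whose columns are the frame's x, y, z axes.
In Python, from plant import bot gives the robot as it stands.
- The arm moves only by the tool step_arm, never from a script. Its argument "plan" is a list of rows, each a list of 2 entries, a list of its own where there are three numbers: the shift along the world's x, y, z normalised to -1 to 1, where 1 is 500 mm, then the turn about the world's z normalised to -1 to 1, where 1 is pi rad. In form: [[[x, y, z], twist], ...]. A call has 1 to 12 rows; each row shifts and turns the commanded pose from where the row before left it; what a row does not reach is not made up. A row lasts 1/8 s, in which the tool goes at most 62.5 mm and 10.7 degrees, less where a joint would pass 70% of its speed; a pose out of reach is approached as far as the arm can. A call with a number of a shift or a turn outside -1 to 1 is refused whole. A call with a gripper value outside its range is refused whole. "gripper" is the gripper's target within -1 to 1 (fully open at 1, half-way at 0, shut at -1), set as the call begins (left out, the last holds). The fingers move at their own pace and stop on an object; the grip force is fixed at half the most. Time passes only in rows, so rows that do not move let the fingers close. It gives the time, the measured TCP pose, the force, the opening and the grip force at its end, in the units of the state.
- bot.state(): the state, without advancing time (a new reading comes with each control period).
- bot.capture(name): name is "scene" or "top" or "wrist"; returns a dict with "img" (420x560x3 uint8, red, green, blue), "intrinsics" (3x3 intrinsics, pixels), "cam_to_world" (4x4, takes a point from camera to world coordinates); the wrist camera has in their place "T_tool_cam" (4x4, takes a point from camera to tool coordinates, whose origin is the TCP and whose axes are the flange's). Camera axes: x right, y down, z forward; pixel columns grow to the right and rows downward; lengths in m; the calibration is good to about 2 mm. A picture is of the moment at which its call begins: read the wrist's pose just before it. There is no depth.
- bot.sign_off(): hands the job in; it is judged then, once.
The state is a dict: "clock": time; "joint_positions": joint angles; "joint_velocities": joint speeds; "effort": joint torques, N m; "tool_pos": TCP position; "ee_rot": TCP orientation; "wrist_force": force on the tool from outside, world axes, zero at the start; "moment": the same for the moment, N m; "finger_gap": finger opening in m; "grip_force": force on a finger pad.
Only numpy, scipy, OpenCV 4.12 (cv2) and the standard library are available. Lean on these libraries where they do the work, as an engineer would, in place of code of your own. Each camera call takes 0.05 s, during which the arm holds its last target. There are 200 camera calls.

## Task

Turn the round specimen stage by pushing on the pegs near its edge, gently, until its rim notch comes to the spring catch and the catch drops in; do not force it against the catch. Then push the lock bolt by its upright post fully home into the stage, gently, let go, and leave the dish, tape roll and puck standing beside it where they are.

Things in the scene. Friction and masses are not known exactly. Their poses are not given: they have to be found in the camera images.
- index_base: Fixed dark steel base plate of the stage, spanning x -120 to 92 mm, y +-60 mm, 10 mm thick. Origin on the desk, on the stage's turning axis; x points to the grey catch housing (x 58 to 90 mm, 30 mm wide, top z 34 mm, white line on top), -x to the lock bolt; z up. A grey bolt guide stands at x -76 to -58 mm, y +-14 mm, top z 24 mm. Place and yaw vary.
- stage (a joint): Turn angle of the round stage about the vertical axis through the base origin, rad, growing anticlockwise seen from above; 0 or 2 pi = notch at the mark; the catch sits within 0.1 of that. Starts anywhere from 0.7 to 5.6; turn it either way. Takes 3 to 5 N at a peg and stays where left. When the catch drops in, it stops hard (about 2 deg play) and the push force climbs at once: stop there. Over 15 N on the stage is too much.
- stage_top (a point): Centre of the round aluminium stage's top face, z 32 mm, on the turning axis. Body radius 46 mm (z 20 to 32 mm) over a flange of radius 52 mm (z 12 to 20 mm). A black resin puck, radius 15 mm, top z 39 mm, is fixed in its centre. The flange's lock slot lies opposite the notch.
- peg_a (a point): Top centre, z 56 mm, of one of four equal upright round steel pegs, 8 mm in diameter, 24 mm tall, on the stage's top at radius 37 mm, at 45, 135, 225 and 315 deg anticlockwise from the notch; this one is at 45 deg. Push them sideways, along the circle.
- notch (a point): Middle of the mouth of the one notch in the rim of the stage's body, 9.6 mm wide, about 6 mm deep, z 26 mm, with a short black line on the top face beside it; turns with the stage.
- catch_mark (a point): Fixed point on the base at the catch, on its x axis 46 mm from the turning axis, z 26 mm. The catch housing is set by hand and sits up to 4.5 mm to either side of this point, a little different each time and not measured, so the exact stopping angle must be felt: the notch ends within 6.5 mm of here.
- catch (a joint): How far the spring catch (steel nose 8 mm wide, pointing from the housing to the axis) has moved inward, m: about 0 while its nose rides on the rim, 0.006 when fully dropped into the notch.
- bolt (a joint): Travel of the steel lock bolt toward the axis along the base's +x, m: starts at 0 to 0.003; 0.013 = fully home at its hard stop, tip in the flange's slot. Unless the stage is indexed, the rim stops it at about 0.004. It slides with about 3 N of friction and stays where left. More than 15 N between robot and bolt is too much.
- bolt_post (a point): Top centre of the bolt's upright round post, 12 mm in diameter, z 19 to 53 mm; at bolt travel 0 it stands at x = -98 mm in the base frame. Push it toward the stage (base +x).
- petri_dish: Bystander: loose round clear dish, 58 mm in diameter, 14 mm high, beside the base on its -y side. Origin at the centre of its underside.
- tape: Bystander: loose roll of tape, 52 mm in diameter, 19 mm high, beside the base on its +y side. Origin at the centre of its underside.
- resin_puck: Bystander: loose resin specimen puck, 30 mm in diameter, 16 mm high, beside the base on its +y side. Origin at the centre of its underside.

How it is judged:
By the outcome, as a careful person would: the job done as asked, in the order asked, and still so for the second after the job is handed in, with the robot touching nothing.
It also fails if it takes over 58 s, if anything falls off the work surface, if the arm or the gripper's body presses on something with over 40 N, if the wrist force passes 120 N, or if a joint passes its speed limit or range.

## Working session

There is one attempt and no reset: what is moved stays moved. The work goes in short steps, Python scripts to look and compute and a tool call to move; the robot and the scene stay as the last step left them, time stands still between calls to the robot, and variables do not carry over. Pictures are saved under pics/ and viewed, at most 10 in all, crops included, and the job is handed in when it is done.

Besides the shell and the picture viewer there is one more tool, called as name(argument=value, ...) on one line, values as JSON. step_arm: Moves the arm, as the interface text tells. Its arguments: {"type":"object","properties":{"plan":{"type":"array"},"gripper":{"type":"number"}},"required":["plan"]}

```bash
mkdir -p pics
python3 - <<'E'
from plant import bot
import cv2,numpy as np
s=bot.state();print(s)
for n in("top","scene"):
    c=bot.capture(n);cv2.imwrite(f"pics/{n}0.png",c["img"][:,:,::-1]);np.savez(f"{n}.npz",**c)
    print(n,c["intrinsics"].tolist(),np.round(c["cam_to_world"],4).tolist())
E
```

```text
{'clock': 0.0, 'joint_positions': array([ 5.82630430e+01,  1.40808403e+01,  8.93236992e+01, -3.09495939e-03,
        7.67007869e+01, -9.97460802e+00]), 'joint_velocities': array([-0.05464446,  0.06404988,  0.06789905,  0.11242427, -0.01956908,
        0.02447806]), 'effort': array([-1.47448263e-03, -4.15816748e+01, -3.14608061e+01,  6.84711942e-02,
        3.31226655e-02, -1.53434285e-04]), 'tool_pos': array([0.24067951, 0.60316388, 0.20439333]), 'ee_rot': array([[-9.28734167e-01,  3.70745192e-01, -9.22269969e-04],
       [ 3.70746243e-01,  9.28732842e-01, -1.59106659e-03],
       [ 2.66662123e-04, -1.81960603e-03, -9.99998309e-01]]), 'wrist_force': array([-0.07918517,  0.93860764,  0.29033945]), 'moment': array([0.06836837, 0.00377237, 0.01196496]), 'grip_force': 0.0, 'finger_gap': 0.09377847841641214}
top [[420.2564735580806, 0.0, 282.92106978008144], [0.0, 420.2564735580806, 210.8213993428006], [0.0, 0.0, 1.0]] [[0.0044, -0.9832, 0.1826, 0.4145], [-0.9997, -0.0087, -0.0227, -0.0485], [0.0239, -0.1825, -0.9829, 0.8814], [0.0, 0.0, 0.0, 1.0]]
scene [[454.95829215747386, 0.0, 284.1205649526561], [0.0, 454.95829215747386, 209.85032608394536], [0.0, 0.0, 1.0]] [[-0.8752, -0.3777, 0.3024, 0.3179], [-0.4838, 0.6933, -0.5341, 0.3955], [-0.0079, -0.6137, -0.7895, 0.7391], [0.0, 0.0, 0.0, 1.0]]
```

View pics/top0.png

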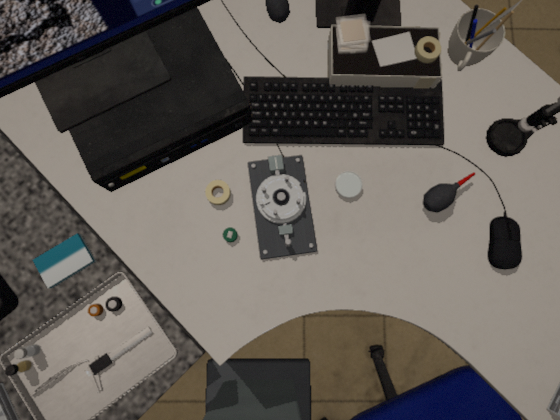

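The base plate is at about (282,207) in the top view. The catch housing is at (276,162), the bolt post at (289,242), the dish at (348,186), the tape at (217,193) and the puck at (231,235). Next I'll enlarge both views.

```bash
cat > h.py <<'E'
import numpy as np,cv2
def ray(c,u,v,z):
    K=c["intrinsics"];T=c["cam_to_world"]
    d=T[:3,:3]@np.linalg.inv(K)@[u,v,1];o=T[:3,3]
    return o+d*(z-o[2])/d[2]
def proj(c,p):
    T=np.linalg.inv(c["cam_to_world"]);q=c["intrinsics"]@(T[:3,:3]@np.asarray(p)+T[:3,3]);return q[:2]/q[2]
E
python3 - <<'E'
import cv2,numpy as np
from h import *
a=np.load("top.npz");s=np.load("scene.npz")
A=cv2.resize(a["img"][148:268,236:326],None,fx=5,fy=5,interpolation=cv2.INTER_CUBIC)
p=ray(a,282,198,.03);u,v=proj(s,p).astype(int);print(p,u,v)
x0,y0=max(u-80,0),max(v-80,0);print(x0,y0)
B=cv2.resize(s["img"][y0:y0+150,x0:x0+160],None,fx=5,fy=5,interpolation=cv2.INTER_CUBIC)[:600,:800]
cv2.imwrite("pics/a.png",A[:,:,::-1]);cv2.imwrite("pics/b.png",cv2.resize(s["img"][y0:y0+150,x0:x0+160],None,fx=4,fy=4,interpolation=cv2.INTER_CUBIC)[:,:,::-1])
E
```

```text
[ 0.59967287 -0.0660622   0.03      ] 275 214
195 134
```

View pics/a.png

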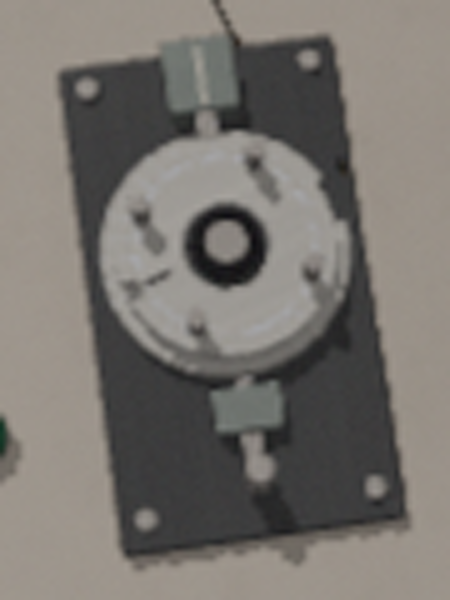

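View pics/b.png

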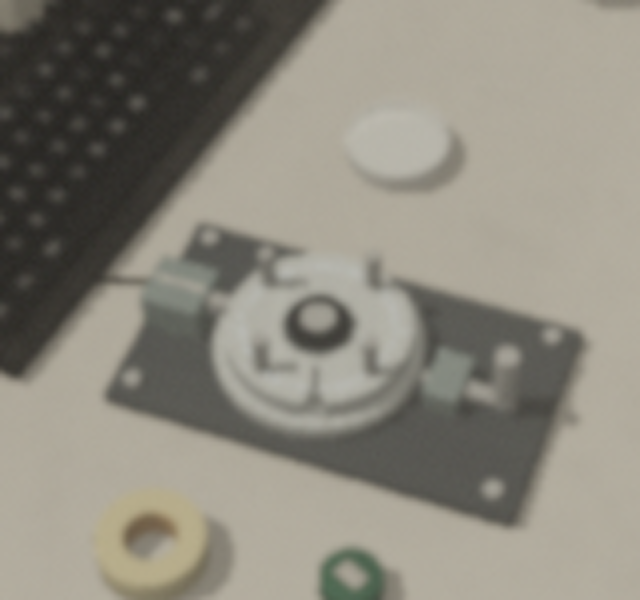

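Crop a shows the plate corners at (62,72), (330,37), (407,515) and (127,553). The notch line is at about (130,287)–(170,270), on the +y side. The peg tops are at (253,155), (140,208), (197,323) and (312,263), and the bolt post top is at (262,465). Next I'll fit the pose.

Run:
```python
from h import *
from scipy.optimize import least_squares
a=np.load("top.npz");s=np.load("scene.npz")
ca=lambda x,y:((x+.5)/5-.5+236,(y+.5)/5-.5+148)
cb=lambda x,y:((x+.5)/4-.5+195,(y+.5)/4-.5+134)
C=[(92,60),(92,-60),(-120,-60),(-120,60)]
def fit(c,f,pts):
    w=np.array([ray(c,*f(*p),.01)[:2] for p in pts])
    def r(q):
        R=np.array([[np.cos(q[2]),-np.sin(q[2])],[np.sin(q[2]),np.cos(q[2])]])
        return ((np.array(C)/1e3)@R.T+q[:2]-w).ravel()
    o=least_squares(r,[.6,-.066,0.1]);print("base",o.x,np.degrees(o.x[2]),"res mm",np.round(o.fun*1e3,1));return o.x
q=fit(a,ca,[(62,72),(330,37),(407,515),(127,553)])
qs=fit(s,cb,[(107,400),(202,222),(583,335),(515,525)])
def loc(q,p):
    d=p[:2]-q[:2];co,si=np.cos(q[2]),np.sin(q[2]);return np.array([co*d[0]+si*d[1],-si*d[0]+co*d[1]])*1e3
def show(n,q,c,f,p,z):
    l=loc(q,ray(c,*f(*p),z));print(n,np.round(l,1),"r",np.hypot(*l).round(1),"ang",np.degrees(np.arctan2(l[1],l[0])).round(1))
for p in[(253,155),(140,208),(197,323),(312,263)]:show("peg",q,a,ca,p,.056)
show("puck",q,a,ca,(227,240),.039);show("notch",q,a,ca,(130,287),.032);show("post",q,a,ca,(262,465),.053)
for p in[(262,345),(372,345),(376,260),(266,262)]:show("pegS",qs,s,cb,p,.056)
show("puckS",qs,s,cb,(319,315),.039);show("notchS",qs,s,cb,(314,408),.032);show("postS",qs,s,cb,(507,355),.053)
for n,p,z in[("dish",(348,186),.014),("tape",(217,193),.019),("gpuck",(231,235),.016)]:
    print(n,ray(a,*p,z).round(4),loc(q,ray(a,*p,z)).round(0))
```

```text
base [ 0.60177568 -0.06415024  0.14800441] 8.4800283270602 res mm [ 1.4  1.7  2.  -1.5 -1.  -1.5 -2.3  1.2]
base [ 0.59689165 -0.06015069  0.14821032] 8.491825693727868 res mm [ 2.7  0.4  0.7  0.9 -2.  -2.3 -1.4  0.9]
peg [ 30.8 -14.4] r 34.0 ang -25.1
peg [15.2 33.9] r 37.2 ang 65.9
peg [-34.6  17.8] r 38.9 ang 152.9
peg [-16.8 -31.4] r 35.6 ang -118.1
puck [1.  0.2] r 1.0 ang 11.7
notch [-11.6  42.2] r 43.8 ang 105.3
post [-94.3   0.2] r 94.3 ang 179.9
pegS [15.8 33.8] r 37.3 ang 65.0
pegS [-32.6  16.2] r 36.3 ang 153.6
pegS [-16.7 -32.7] r 36.7 ang -117.1
pegS [ 33.  -13.2] r 35.5 ang -21.8
puckS [ 2.2 -3.9] r 4.5 ang -60.0
notchS [-13.4  43.6] r 45.6 ang 107.1
postS [-93.   -2.2] r 93.0 ang -178.7
dish [ 0.6307 -0.207   0.014 ] [   8. -145.]
tape [0.6115 0.07   0.019 ] [ 29. 131.]
gpuck [0.5235 0.0387 0.016 ] [-62. 113.]
```

step_arm(plan=[[[0.055,-0.105,0.008],-0.04],[[0.055,-0.105,0.008],-0.04],[[0.055,-0.105,0.008],-0.04],[[0.055,-0.105,0.008],-0.04],[[0.055,-0.105,0.008],-0.04],[[0.055,-0.105,0.008],-0.04],[[0.055,-0.105,0.008],-0.04],[[0.055,-0.105,0.008],-0.04],[[0.055,-0.105,0.008],-0.04],[[0.055,-0.105,0.008],-0.04],[[0.055,-0.105,0.008],-0.04],[[0.02,-0.07,0],-0.04]], gripper=-1)

```text
clock: 1.6
tool_pos: [0.5542, -0.0113, 0.2493]
ee_rot: [[0.317, 0.948, -0.0], [0.948, -0.317, -0.0], [-0.0, -0.0, -1.0]]
wrist_force: [0.9, -0.0, -0.5]
finger_gap: 0.0006
grip_force: 0.0
```

step_arm(plan=[[[0,0,0],0]])

```text
clock: 1.72
tool_pos: [0.5536, -0.0107, 0.2488]
ee_rot: [[0.315, 0.949, -0.001], [0.949, -0.315, 0.0], [-0.0, -0.001, -1.0]]
wrist_force: [-0.9, 0.4, -0.2]
finger_gap: 0.0002
grip_force: 0.0
```

Run:
```python
from plant import bot
import cv2,numpy as np
s=bot.state();c=bot.capture("wrist")
T=np.eye(4);T[:3,:3]=s["ee_rot"];T[:3,3]=s["tool_pos"]
cv2.imwrite("pics/w.png",c["img"][:,:,::-1]);np.savez("w.npz",img=c["img"],intrinsics=c["intrinsics"],cam_to_world=T@c["T_tool_cam"])
print((T@c["T_tool_cam"]).round(3).tolist(),s["tool_pos"],s["ee_rot"],s["joint_positions"],s["wrist_force"],s["moment"])
```

```text
[[0.949, -0.302, -0.091, 0.58], [-0.315, -0.91, -0.27, 0.068], [-0.001, 0.285, -0.959, 0.427], [0.0, 0.0, 0.0, 1.0]] [ 0.55360214 -0.01072741  0.2488195 ] [[ 3.14689131e-01  9.49194062e-01 -1.17663298e-03]
 [ 9.49194785e-01 -3.14689019e-01  2.83609693e-04]
 [-1.01072842e-04 -1.20610278e-03 -9.99999268e-01]] [-1.28438865e+01 -8.26877739e-01  1.00872480e+02  8.69928717e-04
  8.00237392e+01  5.49801380e+00] [-0.86734967  0.44004421 -0.18887489] [-0.07275241  0.12068004  0.05836755]
```

View pics/w.png

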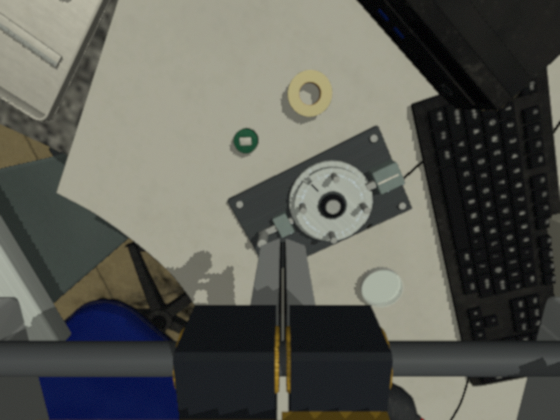

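Run:
```python
import cv2,numpy as np
a=np.load("w.npz")
cv2.imwrite("pics/w2.png",cv2.resize(a["img"][115:255,222:418],None,fx=4,fy=4,interpolation=cv2.INTER_CUBIC)[:,:,::-1])
```

```text
(no output)
```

View pics/w2.png

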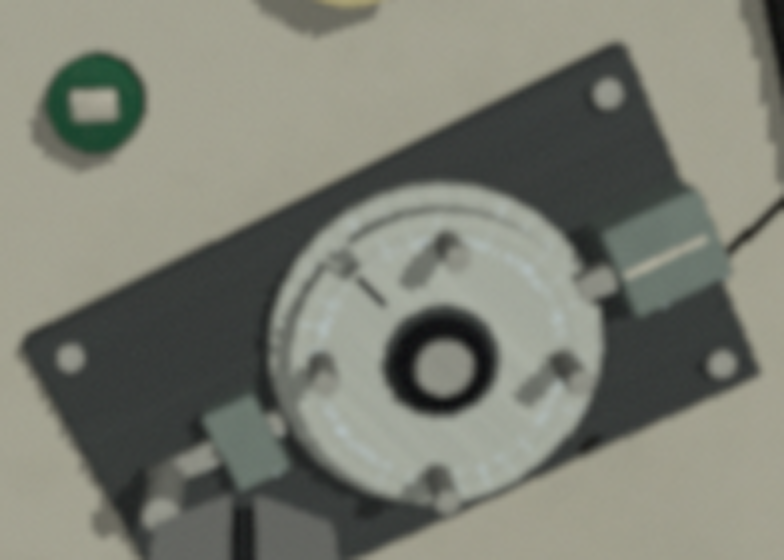

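Crop w2 shows plate corners at (622,42), (760,373) and (25,345). The peg tops are at (457,255), (577,377), (447,497) and (322,378), the notch mouth at (342,262), and the post top at (160,512). The white housing line runs (625,275)–(707,238).

```bash
cat > fitw.py <<'E'
from h import *
from scipy.optimize import least_squares
w=np.load("w.npz");a=np.load("top.npz");s=np.load("scene.npz")
cw=lambda x,y:np.array([(x+.5)/4-.5+222,(y+.5)/4-.5+115])
ca=lambda x,y:np.array([(x+.5)/5-.5+236,(y+.5)/5-.5+148])
cb=lambda x,y:np.array([(x+.5)/4-.5+195,(y+.5)/4-.5+134])
P=lambda k,th:(37*np.cos(th+np.radians(k)),37*np.sin(th+np.radians(k)),56)
def model(q):
    th=q[3]
    B={"c0":(92,60,10),"c1":(92,-60,10),"c2":(-120,-60,10),"c3":(-120,60,10),"k":(0,0,39),"n":(46*np.cos(th),46*np.sin(th),32),"post":(-98+q[4],0,53)}
    for k in(45,135,225,315):B["p%d"%k]=P(k,th)
    co,si=np.cos(q[2]),np.sin(q[2]);R=np.array([[co,-si,0],[si,co,0],[0,0,1]])
    return {k:R@np.array(v)/1e3+[q[0],q[1],0] for k,v in B.items()}
obs={"w":(w,cw,dict(c0=(622,42),c1=(760,373),c3=(25,345),p315=(457,255),p225=(577,377),p135=(447,497),p45=(322,378),n=(342,262),k=(444,366),post=(160,512))),
"a":(a,ca,dict(c0=(62,72),c1=(330,37),c2=(407,515),c3=(127,553),p225=(253,155),p315=(140,208),p45=(197,323),p135=(312,263),k=(227,240),n=(130,287),post=(262,465))),
"s":(s,cb,dict(c0=(107,400),c1=(202,222),c2=(583,335),c3=(515,525),p315=(262,345),p45=(372,345),p135=(376,260),p225=(266,262),k=(319,315),n=(314,408),post=(507,355)))}
def run(keys):
    def r(q):
        m=model(q);o=[]
        for k in keys:
            c,f,d=obs[k]
            for n,p in d.items():o+=list(proj(c,m[n])-f(*p))
        return np.array(o)
    o=least_squares(r,[.6,-.062,.148,1.9,2],loss="soft_l1",x_scale=[.01,.01,.1,.1,1]);print(keys,o.x.round(4),"yaw,th deg",np.degrees(o.x[2:4]).round(1),"rms px",np.sqrt((r(o.x)**2).mean()).round(2));return o.x
if __name__=="__main__":
    for k in("w","a","s","was"):q=run(k)
    for p in[(625,275),(707,238)]:
        l=ray(w,*cw(*p),.034)[:2];qq=run("w");d=l-qq[:2];co,si=np.cos(qq[2]),np.sin(qq[2]);print(1e3*(co*d[0]+si*d[1]),1e3*(-si*d[0]+co*d[1]))
E
python3 fitw.py
```

```text
w [ 0.5996 -0.0622  0.1511  1.889   2.9716] yaw,th deg [  8.7 108.2] rms px 1.17
a [ 0.6014 -0.0636  0.1505  1.8882  3.9943] yaw,th deg [  8.6 108.2] rms px 0.72
s [ 0.5973 -0.0602  0.1505  1.8986  4.3304] yaw,th deg [  8.6 108.8] rms px 0.71
was [ 0.5995 -0.0624  0.1506  1.8915  3.4243] yaw,th deg [  8.6 108.4] rms px 1.14
w [ 0.5996 -0.0622  0.1511  1.889   2.9716] yaw,th deg [  8.7 108.2] rms px 1.17
60.11894558350808 -0.9794692599876392
w [ 0.5996 -0.0622  0.1511  1.889   2.9716] yaw,th deg [  8.7 108.2] rms px 1.17
86.06529065957324 -1.591759852625392
```

step_arm(plan=[[[0.0045,-0.059,0],0],[[0.0045,-0.059,0],0],[[0,0,-0.07],0],[[0,0,-0.07],0],[[0,0,-0.07],0],[[0,0,-0.07],0],[[0,0,-0.06],0],[[0,0,-0.04],0],[[0,0,-0.02],0],[[0,0,-0.011],0],[[0,0,0],0],[[0,0,0],0]])

```text
clock: 3.28
tool_pos: [0.5587, -0.0681, 0.0449]
ee_rot: [[0.312, 0.95, 0.002], [0.95, -0.312, -0.001], [0.0, 0.002, -1.0]]
wrist_force: [-0.2, 0.7, -0.6]
finger_gap: 0.0005
grip_force: 0.0
```

```bash
cat > arc.py <<'E'
import numpy as np,sys
# waypoints: phi (world deg of peg), behind distance mm, radius mm -> cumulative row commands from given pose
C=np.array([.5995,-.0623])
def pose(phi,b,r=37):
    f=np.radians(phi);return C+1e-3*(r*np.array([np.cos(f),np.sin(f)])+b*np.array([-np.sin(f),np.cos(f)]))
def rows(p0,yaw0,phis,b):
    out=[];p=np.array(p0);y=yaw0
    for f,bb in zip(phis,b):
        t=pose(f,bb);d=np.round((t-p)/.5,4);tw=round((f-90-y)/180,4)
        out.append([[float(d[0]),float(d[1]),0],tw]);p=p+d*.5;y+=tw*180
    print(out,"end",p.round(4),round(y,2))
E
python3 - <<'E'
from arc import *
p=pose(162,20);print(p)
rows(p,72,[162]*3+list(np.arange(160,141,-2)),[18,16,14]+[12]*10)
rows(pose(142,12),52,np.arange(139,75,-3),[12]*30)
E
```

```text
[ 0.55813057 -0.0698875 ]
[[[0.0012, 0.0038, 0], 0.0], [[0.0013, 0.0038, 0], 0.0], [[0.0012, 0.0038, 0], 0.0], [[0.0013, 0.0065, 0], np.float64(-0.0111)], [[0.0001, 0.0027, 0], np.float64(-0.0111)], [[0.0003, 0.0027, 0], np.float64(-0.0111)], [[0.0003, 0.0027, 0], np.float64(-0.0111)], [[0.0004, 0.0027, 0], np.float64(-0.0112)], [[0.0006, 0.0027, 0], np.float64(-0.0111)], [[0.0006, 0.0026, 0], np.float64(-0.0111)], [[0.0007, 0.0027, 0], np.float64(-0.0111)], [[0.0008, 0.0026, 0], np.float64(-0.0111)], [[0.0009, 0.0025, 0], np.float64(-0.0111)]] end [ 0.563 -0.049] 52.0
[[[0.0015, 0.0038, 0], np.float64(-0.0167)], [[0.0017, 0.0037, 0], np.float64(-0.0166)], [[0.0019, 0.0036, 0], np.float64(-0.0167)], [[0.002, 0.0035, 0], np.float64(-0.0167)], [[0.0023, 0.0034, 0], np.float64(-0.0166)], [[0.0024, 0.0033, 0], np.float64(-0.0167)], [[0.0026, 0.0031, 0], np.float64(-0.0167)], [[0.0028, 0.003, 0], np.float64(-0.0166)], [[0.0029, 0.0029, 0], np.float64(-0.0167)], [[0.003, 0.0027, 0], np.float64(-0.0167)], [[0.0032, 0.0025, 0], np.float64(-0.0166)], [[0.0033, 0.0024, 0], np.float64(-0.0167)], [[0.0035, 0.0022, 0], np.float64(-0.0167)], [[0.0035, 0.002, 0], np.float64(-0.0166)], [[0.0036, 0.0018, 0], np.float64(-0.0167)], [[0.0038, 0.0016, 0], np.float64(-0.0167)], [[0.0038, 0.0014, 0], np.float64(-0.0166)], [[0.0039, 0.0012, 0], np.float64(-0.0167)], [[0.0039, 0.0011, 0], np.float64(-0.0167)], [[0.004, 0.0008, 0], np.float64(-0.0166)], [[0.004, 0.0006, 0], np.float64(-0.0167)], [[0.0041, 0.0004, 0], np.float64(-0.0167)]] end [ 0.5968 -0.0235] -14.01
```

step_arm(plan=[[[0.001,0.003,-0.003],0],[[0.001,0.003,0],0],[[0.001,0.003,0],0],[[0,0,0],0]])

```text
clock: 3.78
tool_pos: [0.5594, -0.0637, 0.0426]
ee_rot: [[0.311, 0.95, -0.0], [0.95, -0.311, -0.001], [-0.001, 0.0, -1.0]]
wrist_force: [-1.2, -1.7, 1.1]
finger_gap: 0.0007
grip_force: 1.3
```

step_arm(plan=[[[0.001,0.003,0],0],[[0.001,0.003,0],0]])

```text
clock: 4.03
tool_pos: [0.5603, -0.0606, 0.0425]
ee_rot: [[0.312, 0.95, -0.001], [0.95, -0.312, -0.001], [-0.001, -0.0, -1.0]]
wrist_force: [-1.8, -4.4, 2.0]
finger_gap: 0.0004
grip_force: 2.3
```

step_arm(plan=[[[0.0003,0.0027,0],-0.011],[[0.0003,0.0027,0],-0.011]])

```text
clock: 4.28
tool_pos: [0.5606, -0.0575, 0.0425]
ee_rot: [[0.379, 0.926, -0.0], [0.926, -0.379, 0.0], [-0.0, -0.0, -1.0]]
wrist_force: [-3.0, -3.3, 1.9]
finger_gap: 0.0003
grip_force: 2.2
```

Run:
```python
from arc import *
p=np.array([.5606,-.0575]);print(pose(155,12))
rows(p,67.7,np.arange(152,65,-3),[12]*40)
```

```text
[ 0.56089519 -0.05753882]
[[[0.0012, 0.004, 0], np.float64(-0.0317)], [[0.0008, 0.0039, 0], np.float64(-0.0166)], [[0.001, 0.004, 0], np.float64(-0.0167)], [[0.0013, 0.0039, 0], np.float64(-0.0167)], [[0.0014, 0.0038, 0], np.float64(-0.0166)], [[0.0016, 0.0037, 0], np.float64(-0.0167)], [[0.0018, 0.0037, 0], np.float64(-0.0167)], [[0.002, 0.0035, 0], np.float64(-0.0166)], [[0.0022, 0.0034, 0], np.float64(-0.0167)], [[0.0024, 0.0034, 0], np.float64(-0.0167)], [[0.0025, 0.0031, 0], np.float64(-0.0166)], [[0.0027, 0.0031, 0], np.float64(-0.0167)], [[0.0029, 0.0029, 0], np.float64(-0.0167)], [[0.003, 0.0027, 0], np.float64(-0.0166)], [[0.0031, 0.0026, 0], np.float64(-0.0167)], [[0.0033, 0.0024, 0], np.float64(-0.0167)], [[0.0034, 0.0023, 0], np.float64(-0.0166)], [[0.0035, 0.0021, 0], np.float64(-0.0167)], [[0.0036, 0.0018, 0], np.float64(-0.0167)], [[0.0037, 0.0017, 0], np.float64(-0.0166)], [[0.0038, 0.0015, 0], np.float64(-0.0167)], [[0.0039, 0.0013, 0], np.float64(-0.0167)], [[0.0039, 0.0011, 0], np.float64(-0.0166)], [[0.004, 0.0009, 0], np.float64(-0.0167)], [[0.004, 0.0006, 0], np.float64(-0.0167)], [[0.0041, 0.0005, 0], np.float64(-0.0166)], [[0.004, 0.0002, 0], np.float64(-0.0167)], [[0.0041, 0.0001, 0], np.float64(-0.0167)], [[0.0041, -0.0002, 0], np.float64(-0.0166)]] end [ 0.6023 -0.0235] -21.99
```

step_arm(plan=[[[0.001,0.004,0],-0.028],[[0.0008,0.0039,0],-0.0167],[[0.001,0.004,0],-0.0167],[[0.0013,0.0039,0],-0.0167],[[0.0014,0.0038,0],-0.0167],[[0.0016,0.0037,0],-0.0167]])

```text
clock: 5.03
tool_pos: [0.5641, -0.0456, 0.0424]
ee_rot: [[0.674, 0.739, -0.001], [0.739, -0.674, 0.0], [-0.0, -0.001, -1.0]]
wrist_force: [-2.7, -2.9, 0.9]
finger_gap: 0.0003
grip_force: 2.1
```

step_arm(plan=[[[0.0018,0.0037,0],-0.0167],[[0.002,0.0035,0],-0.0167],[[0.0022,0.0034,0],-0.0167],[[0.0024,0.0034,0],-0.0167],[[0.0025,0.0031,0],-0.0167],[[0.0027,0.0031,0],-0.0167]])

```text
clock: 5.78
tool_pos: [0.5709, -0.0356, 0.0424]
ee_rot: [[0.869, 0.494, -0.001], [0.494, -0.869, 0.0], [-0.0, -0.001, -1.0]]
wrist_force: [-3.3, -2.3, 2.2]
finger_gap: 0.0007
grip_force: 2.2
```

step_arm(plan=[[[0.0029,0.0029,0],-0.0167],[[0.003,0.0027,0],-0.0167],[[0.0031,0.0026,0],-0.0167],[[0.0033,0.0024,0],-0.0167],[[0.0034,0.0023,0],-0.0167],[[0.0035,0.0021,0],-0.0167],[[0.0036,0.0018,0],-0.0167],[[0.0037,0.0017,0],-0.0167],[[0.0038,0.0015,0],-0.0167],[[0.0039,0.0013,0],-0.0167],[[0.0039,0.0011,0],-0.0167],[[0.004,0.0009,0],-0.0167]])

```text
clock: 7.28
tool_pos: [0.5915, -0.0235, 0.0424]
ee_rot: [[0.994, -0.113, -0.002], [-0.113, -0.994, 0.001], [-0.002, -0.001, -1.0]]
wrist_force: [-3.9, -1.2, 4.8]
finger_gap: 0.0004
grip_force: 2.2
```

```bash
cat > st.py <<'E'
from plant import bot
import numpy as np
from arc import *
def st():
    s=bot.state();p=s["tool_pos"][:2]-C;f=np.degrees(np.arctan2(p[1],p[0]));y=np.degrees(np.arctan2(s["ee_rot"][1,0],s["ee_rot"][0,0]))
    print("clk",s["clock"],"r",(np.hypot(*p)*1e3).round(1),"phi",(f-18).round(2),"yaw",y.round(2),"F",s["wrist_force"].round(2),"Ftan",(-s["wrist_force"][:2]@[np.sin(np.radians(f-18)),-np.cos(np.radians(f-18))]).round(2))
    return s["tool_pos"][:2],y,f-18
E
python3 - <<'E'
from st import *
p,y,f=st()
rows(p,y,[80,77,74,71,68,66,64,62]+list(np.arange(61,45,-1)),[12]*40)
E
```

```text
clk 7.275 r 39.6 phi 83.64 yaw -6.47 F [-3.88 -1.22  4.76] Ftan 3.72
[[[0.0052, -0.0005, 0], np.float64(-0.0196)], [[0.004, 0.0005, 0], np.float64(-0.0167)], [[0.0041, 0.0002, 0], np.float64(-0.0166)], [[0.0041, 0.0001, 0], np.float64(-0.0167)], [[0.004, -0.0002, 0], np.float64(-0.0167)], [[0.0027, -0.0002, 0], np.float64(-0.0111)], [[0.0027, -0.0004, 0], np.float64(-0.0111)], [[0.0027, -0.0004, 0], np.float64(-0.0111)], [[0.0014, -0.0002, 0], np.float64(-0.0056)], [[0.0013, -0.0003, 0], np.float64(-0.0055)], [[0.0013, -0.0003, 0], np.float64(-0.0056)], [[0.0013, -0.0003, 0], np.float64(-0.0055)], [[0.0013, -0.0004, 0], np.float64(-0.0056)], [[0.0014, -0.0003, 0], np.float64(-0.0055)], [[0.0013, -0.0004, 0], np.float64(-0.0056)], [[0.0012, -0.0004, 0], np.float64(-0.0056)], [[0.0013, -0.0005, 0], np.float64(-0.0055)], [[0.0013, -0.0004, 0], np.float64(-0.0056)], [[0.0013, -0.0005, 0], np.float64(-0.0055)], [[0.0012, -0.0005, 0], np.float64(-0.0056)], [[0.0013, -0.0005, 0], np.float64(-0.0055)], [[0.0012, -0.0006, 0], np.float64(-0.0056)], [[0.0013, -0.0005, 0], np.float64(-0.0055)], [[0.0012, -0.0006, 0], np.float64(-0.0056)]] end [ 0.6166 -0.0273] -44.0
```

step_arm(plan=[[[0.0042,0,0],-0.018],[[0.004,0.0003,0],-0.0167],[[0.0041,0.0002,0],-0.0167],[[0.0041,0.0001,0],-0.0167],[[0.004,-0.0002,0],-0.0167],[[0.0027,-0.0002,0],-0.011],[[0.0027,-0.0004,0],-0.011]])

```text
clock: 8.15
tool_pos: [0.6047, -0.0232, 0.0422]
ee_rot: [[0.901, -0.433, -0.001], [-0.433, -0.901, 0.002], [-0.002, -0.001, -1.0]]
wrist_force: [-3.6, 2.3, 3.0]
finger_gap: 0.0004
grip_force: 2.2
```

step_arm(plan=[[[0.0014,-0.0002,0],-0.0056],[[0.0013,-0.0003,0],-0.0056]])

```text
clock: 8.4
tool_pos: [0.6061, -0.0241, 0.0421]
ee_rot: [[0.886, -0.463, -0.001], [-0.463, -0.886, 0.001], [-0.001, -0.0, -1.0]]
wrist_force: [-2.7, 3.7, 2.2]
finger_gap: 0.0009
grip_force: 2.0
```

Run:
```python
from st import *
p,y,f=st()
from plant import bot
import cv2
for n in("top","scene"):
  c=bot.capture(n);np.savez(f"{n}1.npz",**c)
t=np.load("top1.npz")["img"][148:268,236:326];s=np.load("scene1.npz")["img"][134:284,195:355]
cv2.imwrite("pics/c.png",np.hstack([cv2.resize(t,(360,480),interpolation=2),cv2.resize(s,(432,480),interpolation=2)])[:,:,::-1])
```

```text
clk 8.4 r 38.8 phi 62.22 yaw -27.6 F [-2.69  3.71  2.19] Ftan 4.11
```

View pics/c.png

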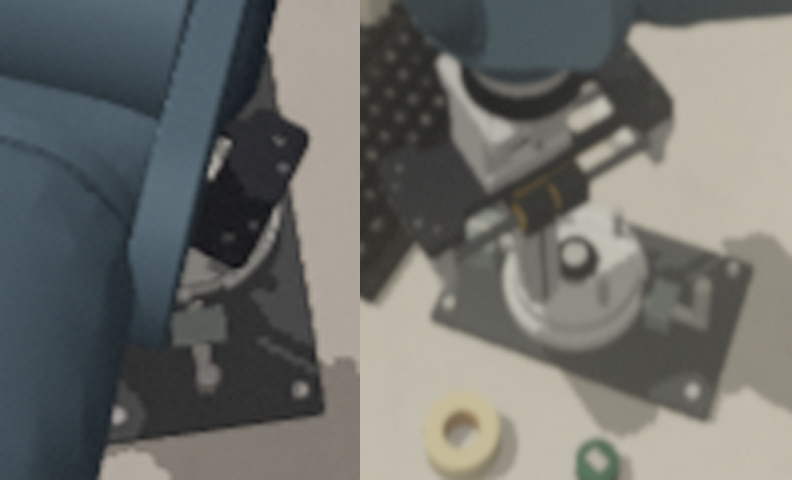

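The arm hides the catch in both views. The stage is clear and the bystanders haven't moved, so from here I'll go by feel.

step_arm(plan=[[[0.0013,-0.0004,0],-0.0056],[[0.0013,-0.0004,0],-0.0056]])

```text
clock: 8.75
tool_pos: [0.6075, -0.0245, 0.0421]
ee_rot: [[0.869, -0.494, -0.0], [-0.494, -0.869, 0.001], [-0.001, -0.001, -1.0]]
wrist_force: [-2.3, 4.6, 1.6]
finger_gap: 0.0006
grip_force: 2.3
```

step_arm(plan=[[[0.0013,-0.0004,0],-0.0056]])

```text
clock: 8.88
tool_pos: [0.6082, -0.0247, 0.0421]
ee_rot: [[0.86, -0.509, -0.0], [-0.509, -0.86, 0.001], [-0.001, -0.001, -1.0]]
wrist_force: [-2.4, 4.6, 0.3]
finger_gap: 0.0004
grip_force: 2.2
```

```bash
python3 -c "
from st import *
st()"
```

```text
clk 8.875 r 38.6 phi 58.98 yaw -30.63 F [-2.37  4.63  0.35] Ftan 4.42
```

step_arm(plan=[[[0.0013,-0.0003,0],-0.0056]])

```text
clock: 9.0
tool_pos: [0.6089, -0.0249, 0.0421]
ee_rot: [[0.851, -0.525, -0.0], [-0.525, -0.851, 0.001], [-0.001, -0.001, -1.0]]
wrist_force: [-2.6, 4.6, 0.4]
finger_gap: -0.0
grip_force: 2.2
```

step_arm(plan=[[[0.0012,-0.0004,0],-0.0056]])

```text
clock: 9.12
tool_pos: [0.6096, -0.025, 0.0421]
ee_rot: [[0.842, -0.539, 0.0], [-0.539, -0.842, 0.001], [-0.001, -0.001, -1.0]]
wrist_force: [-2.3, 4.5, 1.0]
finger_gap: 0.0007
grip_force: 2.1
```

step_arm(plan=[[[0.0012,-0.0004,0],-0.0056]])

```text
clock: 9.25
tool_pos: [0.6102, -0.0253, 0.0422]
ee_rot: [[0.832, -0.554, 0.0], [-0.554, -0.832, 0.001], [-0.0, -0.001, -1.0]]
wrist_force: [-3.4, 5.1, 0.9]
finger_gap: 0.0006
grip_force: 2.2
```

step_arm(plan=[[[0.0008,-0.0003,0],-0.003]])

```text
clock: 9.38
tool_pos: [0.6107, -0.0254, 0.0422]
ee_rot: [[0.827, -0.562, 0.0], [-0.562, -0.827, 0.001], [-0.0, -0.001, -1.0]]
wrist_force: [-1.7, 4.9, 1.5]
finger_gap: 0.0006
grip_force: 2.2
```

step_arm(plan=[[[0.001,-0.0004,0],-0.0045]])

```text
clock: 9.5
tool_pos: [0.6113, -0.0261, 0.0423]
ee_rot: [[0.819, -0.573, 0.001], [-0.573, -0.819, -0.0], [0.001, -0.0, -1.0]]
wrist_force: [-1.9, 3.5, -0.3]
finger_gap: 0.0006
grip_force: 1.8
```

step_arm(plan=[[[0.001,-0.0005,0],-0.0045]])

```text
clock: 9.62
tool_pos: [0.6115, -0.0261, 0.0422]
ee_rot: [[0.811, -0.585, -0.0], [-0.585, -0.811, 0.001], [-0.001, -0.0, -1.0]]
wrist_force: [-3.2, 3.9, 0.5]
finger_gap: 0.0006
grip_force: 2.6
```

step_arm(plan=[[[0.0007,-0.0004,0],-0.003]])

```text
clock: 9.75
tool_pos: [0.6116, -0.0261, 0.0422]
ee_rot: [[0.806, -0.593, -0.001], [-0.593, -0.806, 0.001], [-0.001, -0.0, -1.0]]
wrist_force: [-4.2, 5.2, 0.7]
finger_gap: 0.0004
grip_force: 3.0
```

step_arm(plan=[[[0.0008,-0.0004,0],-0.003]])

```text
clock: 9.88
tool_pos: [0.6117, -0.026, 0.0422]
ee_rot: [[0.8, -0.6, -0.002], [-0.6, -0.8, 0.001], [-0.002, -0.0, -1.0]]
wrist_force: [-3.6, 6.1, 1.5]
finger_gap: 0.0007
grip_force: 3.5
```

step_arm(plan=[[[-0.008,0.006,0],0],[[-0.008,0.006,0],0],[[0,0,0],0],[[0,0,0.1],0],[[0,0,0.1],0],[[0,0,0.1],0],[[0,0,0.1],0],[[-0.022,-0.025,0],0.05],[[-0.022,-0.025,0],0.05],[[-0.022,-0.025,0],0.05],[[-0.022,-0.025,0],0.05],[[0,0,0],0.053]])

```text
clock: 11.38
tool_pos: [0.5601, -0.0718, 0.2428]
ee_rot: [[0.988, 0.155, 0.001], [0.155, -0.988, -0.001], [0.001, 0.001, -1.0]]
wrist_force: [0.5, 0.2, 0.4]
finger_gap: 0.0
grip_force: 0.0
```

Run:
```python
from plant import bot
import cv2,numpy as np
from h import *
s=bot.state();c=bot.capture("wrist");sc=bot.capture("scene")["img"]
T=np.eye(4);T[:3,:3]=s["ee_rot"];T[:3,3]=s["tool_pos"]
d=dict(img=c["img"],intrinsics=c["intrinsics"],cam_to_world=T@c["T_tool_cam"]);np.savez("w1.npz",**d)
u,v=proj(d,[.5995,-.0623,.03]).astype(int);x0,y0=max(u-65,0),max(v-60,0);print(u,v,x0,y0,s["tool_pos"],s["joint_positions"].round(0))
A=cv2.resize(c["img"][y0:y0+150,x0:x0+130],None,fx=4,fy=4,interpolation=2)
cv2.imwrite("pics/d.png",A[:,:,::-1])
```

```text
278 142 213 82 [ 0.56009086 -0.07180244  0.24278467] [-19.   1. 100.  -0.  79.  62.]
```

View pics/d.png

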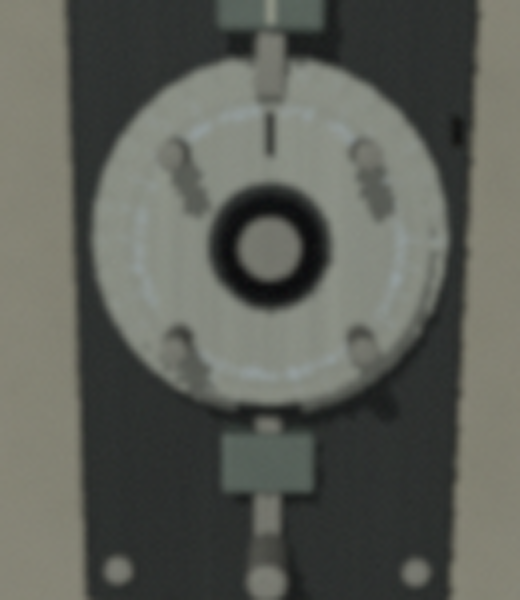

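The catch nose at (270,75) is seated in the notch, and the black line sits right below it at (270,135). The bolt post top is at (266,582). Next is the bolt.

Run:
```python
from h import *
w=np.load("w1.npz");p=ray(w,(266.5)/4-.5+213,582.5/4-.5+82,.053);print(p)
e=np.array([np.cos(.151),np.sin(.151)]);print("base x of post",(p[:2]-[.5995,-.0623])@e)
for b in(-121,-119):print(b,np.array([.5995,-.0623])+e*b/1e3)
```

```text
[ 0.50617222 -0.07705762  0.053     ]
base x of post -0.0944857605398289
-121 [ 0.47987684 -0.08050165]
-119 [ 0.48185408 -0.08020079]
```

step_arm(plan=[[[-0.04,-0.0045,0],0],[[-0.04,-0.0045,0],0],[[-0.04,-0.0045,0],0],[[-0.039,-0.0045,0],0],[[0,0,-0.07],0],[[0,0,-0.07],0],[[0,0,-0.07],0],[[0,0,-0.07],0],[[0,0,-0.07],0],[[0,0,-0.04],0],[[0,0,-0.03],0],[[0,0,0],0]])

```text
clock: 12.98
tool_pos: [0.4804, -0.0795, 0.0318]
ee_rot: [[0.989, 0.15, -0.001], [0.15, -0.989, 0.001], [-0.001, -0.001, -1.0]]
wrist_force: [-0.0, 0.5, 0.3]
finger_gap: 0.0002
grip_force: 0.0
```

step_arm(plan=[[[0.004,0.0006,0],0],[[0.004,0.0006,0],0],[[0.004,0.0006,0],0],[[0,0,0],0]])

```text
clock: 13.48
tool_pos: [0.4873, -0.0789, 0.0328]
ee_rot: [[0.988, 0.152, 0.001], [0.152, -0.988, -0.0], [0.001, 0.0, -1.0]]
wrist_force: [0.1, -0.5, -0.2]
finger_gap: 0.0005
grip_force: 0.0
```

step_arm(plan=[[[0.003,0.0004,0],0],[[0.003,0.0004,0],0],[[0.003,0.0004,0],0],[[0.003,0.0004,0],0]])

```text
clock: 13.98
tool_pos: [0.4925, -0.078, 0.0323]
ee_rot: [[0.988, 0.152, -0.001], [0.152, -0.988, 0.0], [-0.001, -0.0, -1.0]]
wrist_force: [-2.8, -0.4, 1.7]
finger_gap: 0.0005
grip_force: 1.5
```

step_arm(plan=[[[0.003,0.0004,0],0],[[0.003,0.0004,0],0]])

```text
clock: 14.22
tool_pos: [0.4958, -0.0775, 0.0324]
ee_rot: [[0.988, 0.152, -0.001], [0.152, -0.988, 0.0], [-0.0, -0.0, -1.0]]
wrist_force: [-3.2, 0.1, 2.0]
finger_gap: 0.0004
grip_force: 1.5
```

step_arm(plan=[[[0.003,0.0004,0],0],[[0.002,0.0003,0],0]])

```text
clock: 14.48
tool_pos: [0.4983, -0.0772, 0.0324]
ee_rot: [[0.988, 0.152, -0.0], [0.152, -0.988, 0.0], [-0.0, -0.0, -1.0]]
wrist_force: [-3.7, -0.1, 1.6]
finger_gap: 0.0004
grip_force: 1.5
```

step_arm(plan=[[[0.0015,0.0002,0],0]])

```text
clock: 14.6
tool_pos: [0.4991, -0.0771, 0.0324]
ee_rot: [[0.988, 0.152, -0.0], [0.152, -0.988, 0.0], [-0.0, -0.0, -1.0]]
wrist_force: [-3.4, -0.9, 1.8]
finger_gap: 0.0004
grip_force: 1.5
```

step_arm(plan=[[[0.0012,0.0002,0],0]])

```text
clock: 14.72
tool_pos: [0.4997, -0.077, 0.0324]
ee_rot: [[0.988, 0.151, -0.0], [0.151, -0.988, 0.0], [-0.0, -0.0, -1.0]]
wrist_force: [-3.4, -0.4, 1.5]
finger_gap: 0.0004
grip_force: 1.5
```

step_arm(plan=[[[0.0012,0.0002,0],0]])

```text
clock: 14.85
tool_pos: [0.5003, -0.0769, 0.0324]
ee_rot: [[0.988, 0.151, -0.0], [0.151, -0.988, 0.0], [-0.0, -0.0, -1.0]]
wrist_force: [-2.4, -0.4, 1.6]
finger_gap: 0.0004
grip_force: 1.5
```

step_arm(plan=[[[0.0012,0.0002,0],0]])

```text
clock: 14.98
tool_pos: [0.5007, -0.0768, 0.0324]
ee_rot: [[0.988, 0.152, -0.001], [0.152, -0.988, 0.0], [-0.001, -0.0, -1.0]]
wrist_force: [-4.9, 0.1, 1.6]
finger_gap: 0.0006
grip_force: 2.2
```

Force and pad reading are rising, so I'm confirming the stop with small steps.

step_arm(plan=[[[0.0008,0.0001,0],0]])

```text
clock: 15.1
tool_pos: [0.5008, -0.0768, 0.0323]
ee_rot: [[0.988, 0.152, -0.002], [0.152, -0.988, 0.0], [-0.002, -0.0, -1.0]]
wrist_force: [-6.0, -1.4, 3.5]
finger_gap: 0.0008
grip_force: 2.9
```

step_arm(plan=[[[0.0008,0.0001,0],0]])

```text
clock: 15.22
tool_pos: [0.5009, -0.0768, 0.0323]
ee_rot: [[0.988, 0.152, -0.002], [0.152, -0.988, 0.0], [-0.002, -0.0, -1.0]]
wrist_force: [-7.5, -1.5, 4.9]
finger_gap: 0.0005
grip_force: 3.6
```

step_arm(plan=[[[-0.012,-0.0018,0],0],[[-0.024,-0.0036,0],0],[[0,0,0],0],[[0,0,0.1],0],[[0,0,0.1],0],[[0,0,0.1],0],[[0,0,0.1],0],[[0.05,0.005,0],0],[[0.05,0.005,0],0],[[0,0,0],0]])

```text
clock: 16.48
tool_pos: [0.5344, -0.0744, 0.2324]
ee_rot: [[0.988, 0.152, 0.0], [0.152, -0.988, 0.0], [0.0, 0.0, -1.0]]
wrist_force: [-0.9, -1.0, 0.3]
finger_gap: 0.0001
grip_force: 0.0
```

Run:
```python
from plant import bot
import cv2,numpy as np
from h import *
s=bot.state();c=bot.capture("wrist");sc=bot.capture("scene")["img"]
T=np.eye(4);T[:3,:3]=s["ee_rot"];T[:3,3]=s["tool_pos"]
d=dict(img=c["img"],intrinsics=c["intrinsics"],cam_to_world=T@c["T_tool_cam"]);np.savez("w3.npz",**d)
u,v=proj(d,[.58,-.065,.03]).astype(int);x0,y0=max(u-48,0),max(v-70,0);print(u,v,x0,y0,s["tool_pos"],s["wrist_force"])
A=cv2.resize(c["img"][y0:y0+145,x0:x0+96],None,fx=4,fy=4,interpolation=2)[:560]
B=cv2.resize(sc[134:284,195:355],(400,375),interpolation=2)
o=np.zeros((580,790,3),np.uint8);o[:A.shape[0],:A.shape[1]]=A;o[:375,388:788]=B
cv2.imwrite("pics/e.png",o[:,:,::-1])
```

```text
279 138 231 68 [ 0.53444131 -0.07441016  0.23242884] [-0.88960117 -0.97384445  0.28643959]
```

View pics/e.png

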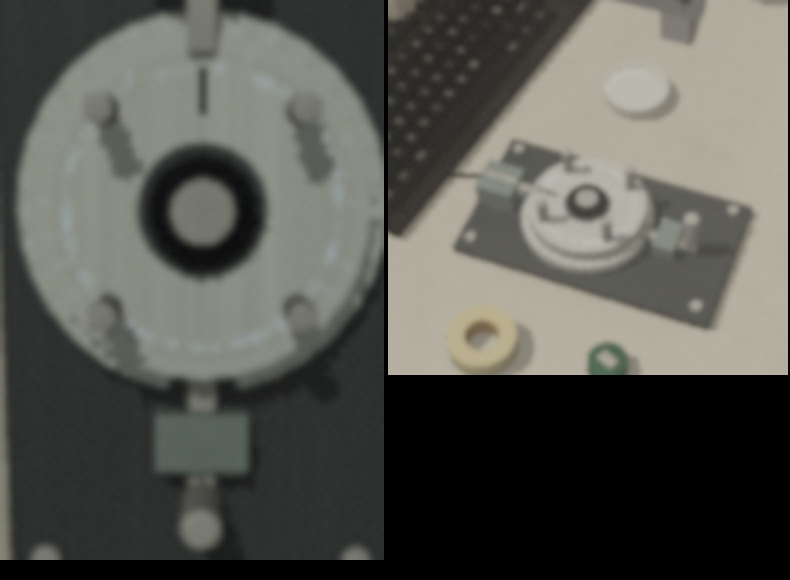

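The catch is still seated at (203,30). The bolt is in the slot, with the post at (201,529), and the bystanders are where they were. I'll check the travel and hand in if it's right.

Run:
```python
from h import *
w=np.load("w3.npz");p=ray(w,201.5/4-.5+231,529.5/4-.5+68,.053)
x=(p[:2]-[.5995,-.0623])@[np.cos(.151),np.sin(.151)];print(x)
if x>-.0875:
    from plant import bot
    print(bot.sign_off())
```

```text
-0.08442201769527517
the job is handed in; nothing more can be done
None
```

The stage is turned until the catch dropped into the notch, the bolt is pushed fully home (post measured within 1 mm of its home position), neither took more than about 8 N at any reading, the dish, tape roll and puck look undisturbed in the last picture, and the job was handed in after about 16.5 s.

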